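# Open the double doors of the stationery cupboard

### The arm

A 7-joint arm with a two-finger parallel gripper is mounted at the origin on the work surface. World frame = base frame: x ahead of the robot, y to its left, z up, the work surface at z = 0. Lengths are in mm, angles in rad, forces in N, time in s.
With the tool pointing down it reaches from about 425 to 875 mm from the base axis. Payload 8.4 kg.
Tool frame: the origin (TCP) lies between the finger pads; the fingertips stand 19 mm ahead of it and the grasp point (between the pads) is the TCP; z points along the fingers, y is the line along which they close (so a half turn about z gives the same grasp; the last joint's range is limited). The gripper opens to 87 mm and grips with 3 to 60 N. Pads are 19 mm wide; open, the fingers measure 117 mm over their backs; the gripper's body (75 mm by 190 mm) begins 51 mm behind the grasp point.
Start: joints at [1.235, 0.333, 0.04, 1.465, -0.013, 1.343, -0.059], TCP at [152.465, -631.838, 241.546] pointing down, gripper open.
Joint ranges: [-2.58, 2.58], [-0.38, 2.09], [-1.3, 1.39], [0.25, 2.4], [-1.5, 4.64], [0.08, 2.09], [-2.65, 2.65]. Speed limits (rad/s): [2.22, 2.22, 2.79, 2.79, 3.14, 3.14, 3.14].

### API

Orientations are given as a rotation vector (axis times angle).
In Python, from rig import r gives the robot as it stands.
- The arm moves only by the tool arm_command, never from a script. Its argument "moves" is a list that holds one entry, the list of rows, each a list of 7 numbers: the shift along the world's x, y, z in mm, then the turn, a rotation vector about the world's x, y, z in rad, then the finger opening in mm, from 0 to 87. A call has 1 to 10 rows; each row shifts and turns the commanded pose from where the row before left it; what a row does not reach is not made up. A row lasts 1/12 s, in which the tool goes at most 41.7 mm and 7.16 degrees, less where a joint would pass 70% of its speed; a pose out of reach is approached as far as the arm can. A call is refused whole if a number of a shift passes 41.7 or a number of a turn 0.125, either way. A call with a gripper value outside its range is refused whole. The fingers move at their own pace and stop on an object; "newtons" is the grip in N (left out, the last holds). Time passes only in rows, so rows that do not move let the fingers close. It gives the time, the measured TCP pose, the force, the opening and the grip force at its end, in the units of the state.
- r.observe(): the state, without advancing time (a new reading comes with each control period).
- r.snapshot(name): name is "side" or "top" or "wrist"; returns the picture (400x640x3 uint8, red, green, blue); there is no depth.
- r.get_calibration(name): a dict with "fx", "fy", "cx", "cy" (pixels), "rvec" (rotation vector, rad) and "tvec" (3), from world to camera coordinates, as OpenCV has them. Camera axes: x right, y down, z forward; pixel columns grow to the right and rows downward; lengths in mm; the calibration is good to about 2 mm. The wrist camera is an equidistant fisheye: a pixel r from the principal point sees the ray r / f radians off the axis. A picture is of the moment at which its call begins: read the wrist's pose just before it. get_calibration takes no time and is no camera call; for the wrist camera it gives the pose at the moment of the call.
- r.job_done(): hands the job in; it is judged then, once.
The state is a dict: "time_s": time; "joints": joint angles; "qd": joint speeds; "tau": joint torques, N m; "eef_pos": TCP position; "tool_rot": TCP orientation; "wrist_force": force on the tool from outside, world axes, zero at the start; "wrist_torque": the same for the moment, N m; "gripper_width": finger opening in mm; "grip_force": force on a finger pad.
Only numpy, scipy, OpenCV 4.12 (cv2) and the standard library are available. Lean on these libraries where they do the work, as an engineer would, in place of code of your own. Each camera call takes 0.05 s, during which the arm holds its last target. There are 200 camera calls.

### The job

Open the little green stationery cupboard on the desk so that the typing paper and ribbon tins can be reached: first swing the latched leaf (the one with the brass cover strip) wide open, while the other leaf stays shut, then swing the overlapped leaf wide open too, each roughly square to the cupboard. Leave both open, and leave the glass jar standing where it is.

Things in the scene. Friction and masses are not known exactly. Their poses are not given: they have to be found in the camera images.
- cupboard: Green cupboard fixed to the desk, 150 (x) x 300 (y) x 170 mm high. Origin: centre of its underside; z up. Its +x face, turned away from the robot, has two 147 mm wide, 12 mm thick leaves, each with an upright brass pull bar, 12 mm thick, z 93 to 180 mm, free all round above z 105; bar axis 46 mm out from the leaf's mid-plane, 105 mm from the hinge axis. Pinch it from above, reaching over the roof.
- latched_leaf (a joint): Angle (rad) of the leaf with a brass strip, on the cupboard's -y side: 0 shut, 1.57 square to the front, stop 1.75. In the cupboard's frame (x, y mm) its upright hinge axis (in the leaf's mid-plane) is at (81, -148); its bar goes from (127, -43) shut to (186, -194) at 1.57. A ball catch holds it: some 6 N at the bar frees it in the first few mm. Then it turns easily and stays where left.
- overlapped_leaf (a joint): Angle (rad) of the leaf on the +y side: 0 shut, 1.57 square to the front, stop 1.75. In the cupboard's frame (x, y mm) its hinge axis is at (81, 148); its bar goes from (127, 43) shut to (186, 194) at 1.57. No catch, but the latched leaf's brass strip laps 13 mm over its edge: it is free only once that leaf is open (pulled before, it drags that leaf along). Then it turns easily and stays where left.
- jar: Bystander: glass jar with a steel screw lid, 76 mm across, 90 mm high, loose on the yellow turntable (320 mm across, top 28 mm above the desk) among a mug, a stapler and an aluminium pencil box. Origin: centre of its underside, z up.

How it is judged:
By the outcome, as a careful person would: the job done as asked, in the order asked, and still so for the second after the job is handed in, with the robot touching nothing.
It also fails if it takes over 56 s, if anything falls off the work surface, if the arm or the gripper's body presses on something with over 40 N, if the wrist force passes 120 N, or if a joint passes its speed limit or range.

## Working session

There is one attempt and no reset: what is moved stays moved. The work goes in short steps, Python scripts to look and compute and a tool call to move; the robot and the scene stay as the last step left them, time stands still between calls to the robot, and variables do not carry over. Pictures are saved under pics/ and viewed, at most 10 in all, crops included, and the job is handed in when it is done.

Besides the shell and the picture viewer there is one more tool, called after "Request:" as name(argument=value, ...), one argument or row to a line, values as JSON. arm_command: Moves the arm, as the interface text tells. Its arguments: {"type":"object","properties":{"moves":{"type":"array","items":{"type":"array","items":{"type":"array","items":{"type":"number"}}}},"newtons":{"type":"number"}},"required":["moves"]}

```bash
mkdir -p pics; python3 - <<'E'
from rig import r
import cv2
for n in("top","side"):
    cv2.imwrite(f"pics/{n}0.png",r.snapshot(n)[:,:,::-1]); print(n,r.get_calibration(n))
s=r.observe();print(s["time_s"],s["eef_pos"],s["tool_rot"],s["gripper_width"])
E
```

```text
top {'fx': 391.36503654054326, 'fy': 391.36503654054326, 'cx': 320.2884358432724, 'cy': 206.37778224124037, 'rvec': array([ 2.15851087, -2.17247415,  0.13035262]), 'tvec': array([-103.21469829,  498.51388372,  821.83450746])}
side {'fx': 501.663998942285, 'fy': 501.663998942285, 'cx': 323.86479440672895, 'cy': 198.37095624963825, 'rvec': array([ 1.47349521,  2.5511947 , -0.41288317]), 'tvec': array([ 315.20169885, -355.52126897, 1460.52279299])}
0.1 [ 152.39569966 -631.47436431  240.73484104] [-3.11814829e+00 -3.70886571e-01  3.24683881e-04] 86.87732759522494
```

View pics/top0.png

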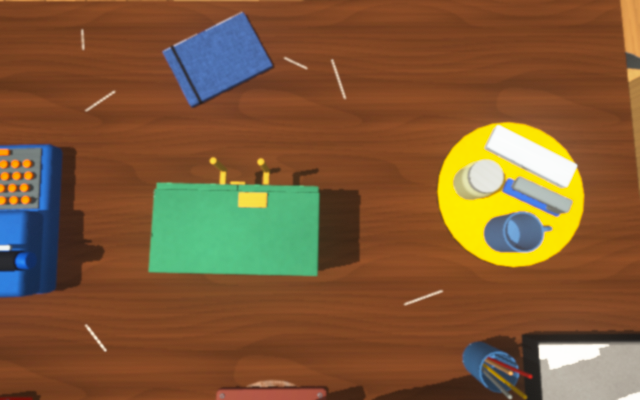

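View pics/side0.png

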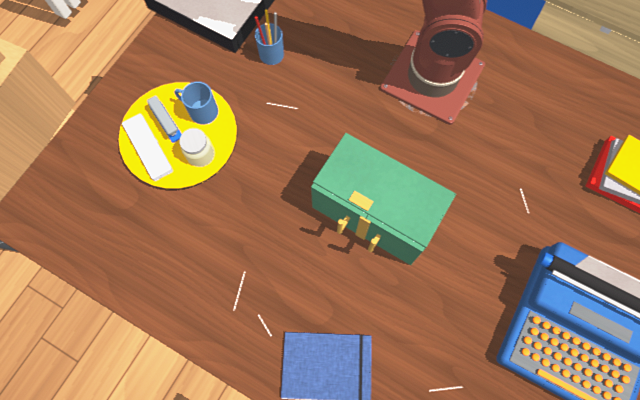

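The top view shows the cupboard roof with corners near (155,183), (318,187), (317,275) and (150,271). The bar tops are at (213,160) and (261,161), and the jar is at (485,177) on the turntable, on the right (-y) side. The side view agrees: the brass strip is at (363,227), between bars at (342,224) and (374,242).

```bash
cat > h.py <<'E'
import cv2,numpy as np
from rig import r
def cast(n,px,z):
    c=r.get_calibration(n);R=cv2.Rodrigues(c["rvec"])[0];o=-R.T@c["tvec"]
    d=R.T@np.array([(px[0]-c["cx"])/c["fx"],(px[1]-c["cy"])/c["fy"],1]);return o+d*(z-o[2])/d[2]
def hsv(i):return cv2.cvtColor(i,cv2.COLOR_RGB2HSV)
E
python3 - <<'E'
from h import *
for n in("top","side"):
    im=cv2.imread(f"pics/{n}0.png")[:,:,::-1].copy();h=hsv(im)
    m=cv2.inRange(h,(65,80,60),(85,255,255))
    cs=max(cv2.findContours(m,0,1)[0],key=cv2.contourArea)
    p=cv2.approxPolyDP(cv2.convexHull(cs),6,True)[:,0]
    for q in p: print(n,q,cast(n,q,170).round(1))
    b=cv2.inRange(h,(18,120,120),(32,255,255))
    k,_,st,ce=cv2.connectedComponentsWithStats(b)
    for i in range(1,k):
        if 6<st[i,4]<1500: print(n,"brass",st[i],ce[i].round(1))
for px in[(213,160),(261,161)]:print("top bar",cast("top",px,180).round(1))
for px in[(485,177)]:print("jar",cast("top",px,118).round(1))
c=r.get_calibration("top");R=cv2.Rodrigues(c["rvec"])[0];print(-R.T@c["tvec"])
im=cv2.imread("pics/top0.png")[140:290,130:340];cv2.imwrite("pics/crop1.png",cv2.resize(im,None,fx=3.8,fy=3.8,interpolation=2))
E
```

```text
top [157 184] [524.4 191.  170. ]
top [316 187] [517.2 -97.9 170. ]
top [316 274] [360.9 -97.1 170. ]
top [150 271] [368.2 197.1 170. ]
top brass [628  70  12  11  98] [633.2  73.9]
top brass [  0 150   7   4  27] [  2.9 151.6]
top brass [209 157  18  27 162] [219.2 171. ]
top brass [257 158  13  27 164] [263.9 171.8]
top brass [ 12 161   6   6  24] [ 14.5 163.5]
top brass [ 24 161   5   6  23] [ 26.1 163.2]
top brass [  0 162   6   5  24] [  2.6 164. ]
top brass [ 13 173   6   6  27] [ 15.9 175.5]
top brass [ 25 173   6   6  26] [ 27.7 175.3]
top brass [  2 174   5   5  22] [  4.1 175.9]
top brass [228 181  18   4  61] [237.1 182.5]
top brass [  9 185   6   6  29] [ 11.6 187.7]
top brass [ 21 185   6   6  28] [ 23.3 187.3]
top brass [  0 186   3   5  13] [  0.8 188. ]
top brass [238 192  30  16 425] [252.3 199.4]
top brass [ 22 197   6   6  28] [ 24.8 199.5]
top brass [  0 198   5   6  23] [  1.5 200.3]
top brass [ 10 198   7   5  25] [ 13.  199.8]
top brass [161 273   7   1   7] [164. 273.]
top brass [295 276   8   1   8] [298.5 276. ]
top brass [486 366  25  21 102] [497.7 375.8]

[... 2048 characters left out ...]
.3 373.8]
side brass [154 375   8  15  30] [157.2 380.4]
side brass [596 375   6   6  30] [598.4 377.6]
side brass [574 376   6   6  30] [576.2 378.6]
side brass [623 377   6   6  30] [625.6 379.4]
side brass [146 379   5   5   7] [148.3 381.1]
side brass [584 381   6   7  31] [586.5 384.2]
side brass [606 380   6   7  32] [608.6 383.2]
side brass [594 387   6   6  31] [596.6 389.6]
side brass [617 386   6   6  30] [619.2 388.6]
side brass [106 392   4   4   8] [107.8 393.4]
side brass [605 392   6   7  30] [607.1 395.2]
side brass [615 398   5   2   8] [617.  398.6]
top bar [566.   87.8 180. ]
top bar [563.7   1.1 180. ]
jar [ 543.8 -430.   118. ]
[ 400.99204547 -100.90645074  873.84471821]
```

View pics/crop1.png

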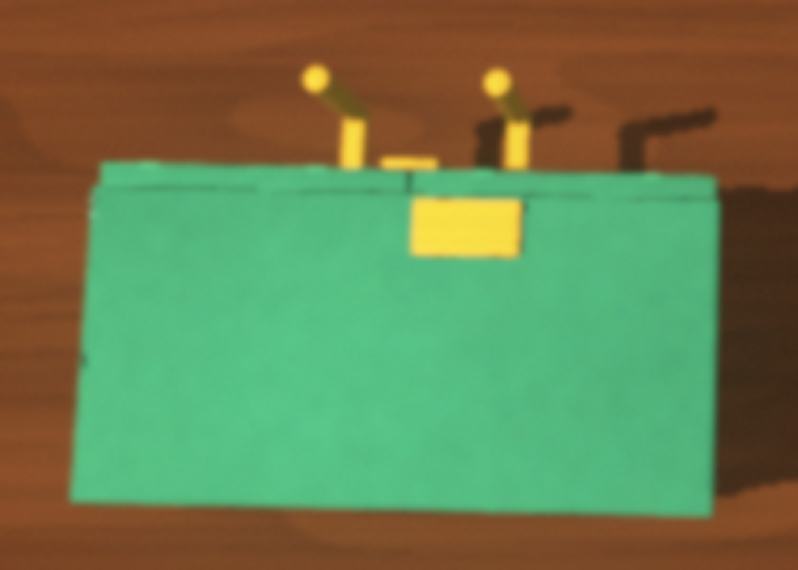

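The crop gives bar tips at top-view pixels (213.2,160.8) and (260.8,161.8). Casting rays through them puts the cupboard at about (437.5, 48) with yaw -0.025. The latched bar is then at (563.5, 2) and its hinge at (515, -102). I'll travel high and turn by +2.88 so the last joint stays in range.

Request:
arm_command(
  moves=[
    [[17.1,26.4,3,0,0,0.12,50],[17.1,26.4,3,0,0,0.12,50],[17.1,26.4,3,0,0,0.12,50],[17.1,26.4,3,0,0,0.12,50],[17.1,26.4,3,0,0,0.12,50],[17.1,26.4,3,0,0,0.12,50],[17.1,26.4,3,0,0,0.12,50],[17.1,26.4,3,0,0,0.12,50]],
  ],
  newtons=40,
)

```text
time_s: 0.77
eef_pos: [289.7, -419.1, 265.4]
tool_rot: [-2.59, -1.777, 0.0]
wrist_force: [0.5, -0.8, -0.1]
gripper_width: 51.3
grip_force: 0.0
```

Request:
arm_command(
  moves=[
    [[17.1,26.4,3,0,0,0.12,50],[17.1,26.4,3,0,0,0.12,50],[17.1,26.4,3,0,0,0.12,50],[17.1,26.4,3,0,0,0.12,50],[17.1,26.4,3,0,0,0.12,50],[17.1,26.4,3,0,0,0.12,50],[17.1,26.4,3,0,0,0.12,50],[17.1,26.4,3,0,0,0.12,50]],
  ],
)

```text
time_s: 1.43
eef_pos: [426.4, -208.0, 289.5]
tool_rot: [-1.477, -2.772, 0.0]
wrist_force: [0.9, -1.5, 0.3]
gripper_width: 50.3
grip_force: 0.0
```

Request:
arm_command(
  moves=[
    [[17.1,26.4,0,0,0,0.12,50],[17.1,26.4,0,0,0,0.12,50],[17.1,26.4,0,0,0,0.12,50],[17.1,26.4,0,0,0,0.12,50],[17.1,26.4,0,0,0,0.12,50],[17.1,26.4,0,0,0,0.12,50],[17.1,26.4,0,0,0,0.12,50],[17.1,26.4,0,0,0,0.12,50],[0,0,0,0,0,0,50],[0,0,0,0,0,0,50]],
  ],
)

```text
time_s: 2.27
eef_pos: [563.0, 3.8, 288.9]
tool_rot: [-0.033, -3.14, -0.002]
wrist_force: [-0.1, -1.3, 0.2]
gripper_width: 49.6
grip_force: 0.0
```

```bash
cat >> h.py <<'E'
def wcast(px,z):
    c=r.get_calibration("wrist");R=cv2.Rodrigues(c["rvec"])[0];o=-R.T@c["tvec"]
    v=np.array([(px[0]-c["cx"])/c["fx"],(px[1]-c["cy"])/c["fy"]]);t=np.hypot(*v)
    d=R.T@np.r_[v/t*np.sin(t),np.cos(t)];return o+d*(z-o[2])/d[2]
E
python3 - <<'E'
from h import *
im=r.snapshot("wrist");cv2.imwrite("pics/w1.png",im[:,:,::-1])
b=cv2.inRange(hsv(im),(18,120,100),(32,255,255))
k,_,st,ce=cv2.connectedComponentsWithStats(b)
for i in range(1,k):
    if st[i,4]>40: print(st[i],ce[i].round(1),wcast(ce[i],180).round(1))
E
```

```text
[   8   76   84  167 5675] [ 59.2 153.6] [ 500.8 -273.6  180. ]
[ 300  107   61   32 1879] [329.7 122.4] [494.   13.5 180. ]
[309 155  13  55 571] [314.6 183. ] [544.5  -0.  180. ]
[347 155  32   7 177] [363.4 158.3] [524.1  41.1 180. ]
[387 156  31  55 643] [398.9 184.5] [547.2  72.6 180. ]
[612 198  28   7 129] [625.3 200.7] [570.7 410.6 180. ]
[214 267  16  47 413] [220.2 289.7] [652.3 -98.4 180. ]
[405 267  15  47 399] [413.3 290.3] [657.7  96.7 180. ]
[ 227  313  279   32 3590] [374.4 332.6] [711.8  60.2 180. ]
```

View pics/w1.png

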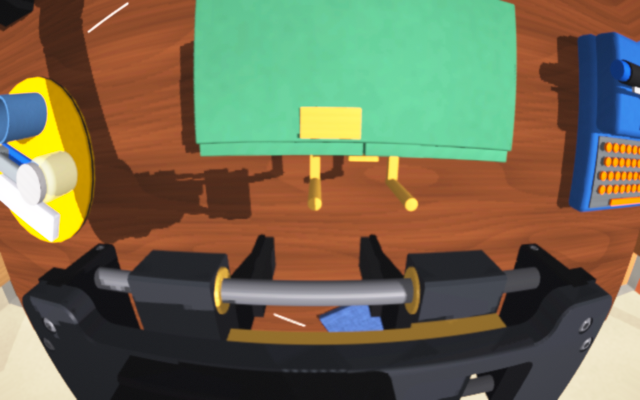

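The wrist view shows the bar tips at about (315.5,204) and (411,205), with the fingers astride the left one, which is the latched bar.

```bash
python3 -c "
from h import *
for p in[(315.5,204),(411,205)]:print(wcast(p,180).round(1))"
```

```text
[5.631e+02 3.000e-01 1.800e+02]
[566.2  84.9 180. ]
```

Request:
arm_command(
  moves=[
    [[0,-1.4,-22,0,0,0,50],[0,-1.4,-22,0,0,0,50],[0,0,-22,0,0,0,50],[0,0,-22,0,0,0,50],[0,0,-22,0,0,0,50],[0,0,-20,0,0,0,50],[0,0,0,0,0,0,50]],
  ],
)

```text
time_s: 2.9
eef_pos: [560.1, -3.1, 155.7]
tool_rot: [-0.044, -3.135, 0.001]
wrist_force: [-0.7, -0.7, 0.1]
gripper_width: 50.0
grip_force: 0.0
```

Request:
arm_command(
  moves=[
    [[0,0,0,0,0,0,0],[0,0,0,0,0,0,0],[0,0,0,0,0,0,0],[0,0,0,0,0,0,0],[0,0,0,0,0,0,0],[0,0,0,0,0,0,0],[0,0,0,0,0,0,0]],
  ],
  newtons=40,
)

```text
time_s: 3.48
eef_pos: [563.9, 1.5, 160.3]
tool_rot: [0.037, 3.139, 0.005]
wrist_force: [6.6, 13.0, -5.0]
gripper_width: 11.5
grip_force: 19.9
```

Request:
arm_command(
  moves=[
    [[6,-3.2,0,0,0,-0.06,0],[6,-3.2,0,0,0,-0.06,0],[5.6,-4,0,0,0,-0.06,0],[5.6,-4,0,0,0,-0.06,0],[5.1,-4.6,0,0,0,-0.06,0],[5.1,-4.6,0,0,0,-0.06,0]],
  ],
)

```text
time_s: 3.98
eef_pos: [597.5, -22.8, 160.2]
tool_rot: [0.602, 3.081, 0.004]
wrist_force: [2.3, 4.1, 0.4]
gripper_width: 10.8
grip_force: 40.0
```

Request:
arm_command(
  moves=[
    [[4.5,-5.2,0,0,0,-0.06,0],[4.5,-5.2,0,0,0,-0.06,0],[3.8,-5.7,0,0,0,-0.06,0],[3.8,-5.7,0,0,0,-0.06,0],[3.1,-6.1,0,0,0,-0.06,0],[3.1,-6.1,0,0,0,-0.06,0],[2.4,-6.5,0,0,0,-0.06,0],[2.4,-6.5,0,0,0,-0.06,0],[1.6,-6.7,0,0,0,-0.06,0],[1.6,-6.7,0,0,0,-0.06,0]],
  ],
)

```text
time_s: 4.82
eef_pos: [627.8, -84.5, 160.2]
tool_rot: [1.488, 2.766, 0.002]
wrist_force: [-1.1, 1.7, 3.1]
gripper_width: 10.8
grip_force: 40.0
```

Request:
arm_command(
  moves=[
    [[0.8,-6.8,0,0,0,-0.06,0],[0.8,-6.8,0,0,0,-0.06,0],[0,-6.9,0,0,0,-0.06,0],[0,-6.9,0,0,0,-0.06,0],[-0.8,-6.9,0,0,0,-0.06,0],[-0.8,-6.9,0,0,0,-0.06,0],[-1.7,-6.6,0,0,0,-0.06,0],[-1.7,-6.6,0,0,0,-0.06,0],[-2.5,-6.5,0,0,0,-0.06,0],[-2.5,-6.5,0,0,0,-0.06,0]],
  ],
)

```text
time_s: 5.65
eef_pos: [617.9, -151.4, 160.1]
tool_rot: [-2.238, -2.202, 0.0]
wrist_force: [-8.0, 6.2, 8.0]
gripper_width: 11.0
grip_force: 40.0
```

Request:
arm_command(
  moves=[
    [[0,0,0,0,0,0,0],[0,0,0,0,0,0,0],[0,0,0,0,0,0,34],[0,0,0,0,0,0,34],[0,0,0,0,0,0,34],[0,0,0,0,0,0,34],[0,0,0,0,0,0,34]],
  ],
)

```text
time_s: 6.23
eef_pos: [618.7, -152.6, 159.4]
tool_rot: [-2.237, -2.206, 0.0]
wrist_force: [0.8, -1.1, -0.3]
gripper_width: 31.9
grip_force: 0.0
```

Request:
arm_command(
  moves=[
    [[0,0,15,0,0,0,34],[0,0,22,0,0,0,34],[0,0,22,0,0,0,34],[0,0,22,0,0,0,34],[0,0,22,0,0,0,34],[0,0,22,0,0,0,34],[0,0,0,0,0,0,34]],
  ],
)

```text
time_s: 6.82
eef_pos: [620.3, -152.6, 289.6]
tool_rot: [2.233, 2.202, 0.006]
wrist_force: [0.4, 0.2, 0.3]
gripper_width: 34.0
grip_force: 0.0
```

Request:
arm_command(
  moves=[
    [[-4.1,18.4,0,0,0,-0.1215,50],[-4.1,18.4,0,0,0,-0.1215,50],[-4.1,18.4,0,0,0,-0.1215,50],[-4.1,18.4,0,0,0,-0.1215,50],[-4.1,18.4,0,0,0,-0.1215,50],[-4.1,18.4,0,0,0,-0.1215,50],[-4.1,18.4,0,0,0,-0.1215,50]],
  ],
)

```text
time_s: 7.4
eef_pos: [589.7, -22.8, 284.3]
tool_rot: [-2.951, -1.077, 0.0]
wrist_force: [1.2, 0.4, 1.1]
gripper_width: 49.9
grip_force: 0.0
```

Request:
arm_command(
  moves=[
    [[-4.1,18.4,0,0,0,-0.1215,50],[-4.1,18.4,0,0,0,-0.1215,50],[-4.1,18.4,0,0,0,-0.1215,50],[-4.1,18.4,0,0,0,-0.1215,50],[-4.1,18.4,0,0,0,-0.1215,50],[-4.1,18.4,0,0,0,-0.1215,50],[0,0,0,0,0,0,50],[0,0,0,0,0,0,50]],
  ],
)

```text
time_s: 8.07
eef_pos: [565.2, 87.7, 284.4]
tool_rot: [-3.141, 0.029, -0.0]
wrist_force: [0.1, -0.5, 0.6]
gripper_width: 50.0
grip_force: 0.0
```

```bash
python3 - <<'E'
from h import *
cv2.imwrite("pics/top2.png",r.snapshot("top")[:,:,::-1])
s=r.observe();print(s["joints"],s["eef_pos"])
E
```

```text
[ 0.06898274  0.17688882 -0.34148056  1.5802696   0.06030828  1.39487632
 -1.86828399] [565.44968923  86.38267443 284.36261743]
```

View pics/top2.png

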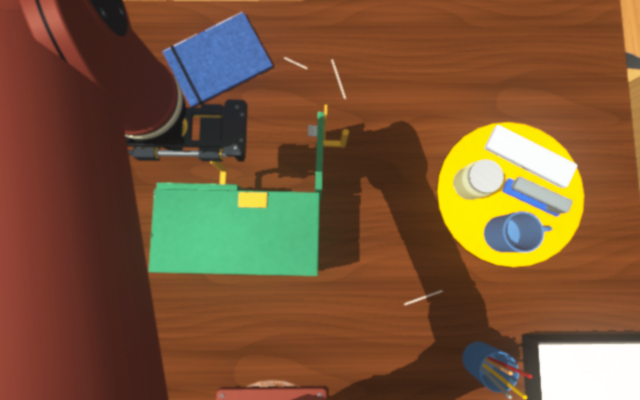

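The top view shows the latched leaf, near (319,150), standing square to the cupboard. The other leaf is still shut and the jar hasn't moved. I'll descend on the second bar.

Request:
arm_command(
  moves=[
    [[0,0,-22,0,0,0,50],[0,0,-22,0,0,0,50],[0,0,-22,0,0,0,50],[0,0,-22,0,0,0,50],[0,0,-22,0,0,0,50],[0,0,-15,0,0,0,50],[0,0,0,0,0,0,50]],
  ],
)

```text
time_s: 8.7
eef_pos: [563.7, 84.5, 155.9]
tool_rot: [3.14, -0.035, -0.009]
wrist_force: [-0.7, -1.3, -0.6]
gripper_width: 50.2
grip_force: 0.0
```

Request:
arm_command(
  moves=[
    [[0,0,0,0,0,0,0],[0,0,0,0,0,0,0],[0,0,0,0,0,0,0],[0,0,0,0,0,0,0],[0,0,0,0,0,0,0],[0,0,0,0,0,0,0],[0,0,0,0,0,0,0],[0,0,0,0,0,0,0]],
  ],
)

```text
time_s: 9.37
eef_pos: [565.5, 87.9, 159.9]
tool_rot: [-3.14, 0.034, -0.001]
wrist_force: [0.4, 3.7, 1.2]
gripper_width: 10.9
grip_force: 40.0
```

Request:
arm_command(
  moves=[
    [[6.2,3,0,0,0,0.06,0],[6.2,3,0,0,0,0.06,0],[5.8,3.7,0,0,0,0.06,0],[5.8,3.7,0,0,0,0.06,0],[5.3,4.3,0,0,0,0.06,0],[5.3,4.3,0,0,0,0.06,0]],
  ],
)

```text
time_s: 9.87
eef_pos: [600.1, 109.5, 159.9]
tool_rot: [-3.096, -0.532, 0.0]
wrist_force: [-3.0, 2.6, 3.6]
gripper_width: 10.8
grip_force: 40.0
```

Request:
arm_command(
  moves=[
    [[4.8,5,0,0,0,0.06,0],[4.8,5,0,0,0,0.06,0],[4.1,5.5,0,0,0,0.06,0],[4.1,5.5,0,0,0,0.06,0],[3.4,6,0,0,0,0.06,0],[3.4,6,0,0,0,0.06,0],[2.7,6.3,0,0,0,0.06,0],[2.7,6.3,0,0,0,0.06,0],[1.9,6.6,0,0,0,0.06,0],[1.9,6.6,0,0,0,0.06,0]],
  ],
)

```text
time_s: 10.7
eef_pos: [634.3, 167.5, 160.0]
tool_rot: [2.801, 1.422, 0.001]
wrist_force: [-0.6, -0.9, 2.4]
gripper_width: 10.9
grip_force: 40.0
```

Request:
arm_command(
  moves=[
    [[1.1,6.8,0,0,0,0.06,0],[1.1,6.8,0,0,0,0.06,0],[0.3,6.8,0,0,0,0.06,0],[0.3,6.8,0,0,0,0.06,0],[-0.5,6.8,0,0,0,0.06,0],[-0.5,6.8,0,0,0,0.06,0],[-1.3,6.8,0,0,0,0.06,0],[-1.3,6.8,0,0,0,0.06,0],[-2.1,6.5,0,0,0,0.06,0],[-2.1,6.5,0,0,0,0.06,0]],
  ],
)

```text
time_s: 11.53
eef_pos: [630.0, 235.0, 160.1]
tool_rot: [2.255, 2.185, 0.003]
wrist_force: [3.0, 1.7, 1.4]
gripper_width: 11.0
grip_force: 40.0
```

Request:
arm_command(
  moves=[
    [[0,0,0,0,0,0,0],[0,0,0,0,0,0,0],[0,0,0,0,0,0,34],[0,0,0,0,0,0,34],[0,0,0,0,0,0,34],[0,0,0,0,0,0,34],[0,0,0,0,0,0,34]],
  ],
)

```text
time_s: 12.12
eef_pos: [628.5, 234.7, 159.3]
tool_rot: [-2.259, -2.183, 0.001]
wrist_force: [-0.6, 0.1, 0.1]
gripper_width: 32.0
grip_force: 0.0
```

Now I'll lift clear, back off above the roof and check.

Request:
arm_command(
  moves=[
    [[0,0,15,0,0,0,34],[0,0,22,0,0,0,34],[0,0,22,0,0,0,34],[0,0,22,0,0,0,34],[0,0,22,0,0,0,34],[0,0,22,0,0,0,34],[0,0,22,0,0,0,34],[0,0,0,0,0,0,34],[0,0,0,0,0,0,34]],
  ],
)

```text
time_s: 12.87
eef_pos: [629.1, 235.3, 307.9]
tool_rot: [2.258, 2.183, 0.003]
wrist_force: [-0.0, 0.3, -0.2]
gripper_width: 34.3
grip_force: 0.0
```

```bash
python3 - <<'E'
from h import *
import numpy as np
a=r.snapshot("side");b=r.snapshot("wrist")
cv2.imwrite("pics/end.png",np.hstack([cv2.resize(a,(400,250)),cv2.resize(b,(400,250))])[:,:,::-1])
print(r.observe()["joints"])
E
```

```text
[ 0.01436608  0.42493229 -0.63113887  1.2765557   0.24602453  1.51769234
 -0.62033336]
```

View pics/end.png

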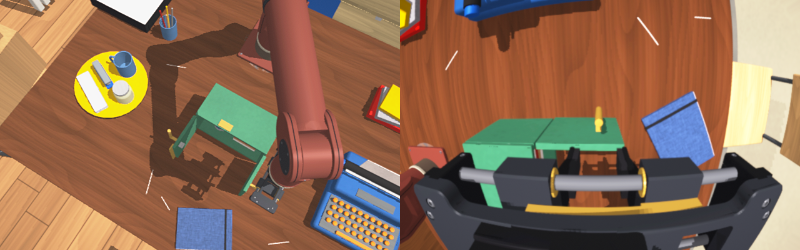

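The side view on the left shows both leaves square, at about (172,143) and (255,175), with the interior open and the jar upright at (121,92). The wrist view confirms the second leaf is open, with its bar at (598,118) and the gripper clear of it. Handing in.

```bash
python3 -c "
from rig import r
print(r.job_done())"
```

```text
the job is handed in; nothing more can be done
None
```

I opened the latched leaf first and then the overlapped leaf, each roughly square to the cupboard, left the jar untouched, and handed the job in at about 13 s; no verdict was returned.

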